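Load a culture dish into the colony counter

ROBOT

A 6-joint arm with a two-finger parallel gripper is mounted at the origin on a cart in front of the work surface, level with it; the furniture and walls round the work are solid. World frame = base frame: x ahead of the robot, y to its left, z up, the work surface at z = 0. Lengths are in m, angles in rad, forces in N, time in s.
With the tool pointing down it reaches from about 0.35 to 0.725 m from the base axis. Payload 6 kg.
Tool frame: the origin (TCP) lies midway between the tips of the shut fingers; the grasp point (between the pads) lies 19 mm behind it (grip_point_offset is the distance from the TCP to the grasp point, in m); y points along the fingers, z is the direction in which the jaws open and shut, and the axes are right-handed (so a half turn about y gives the same grasp; the last joint's range is limited). The gripper opens to 85 mm and grips with 20 to 120 N. Pads are 22 mm wide; open, the fingers measure 114 mm over their backs; the gripper's body (76 mm by 85 mm) begins 54 mm behind the grasp point. The pads swing forward as they close: fully open they stand 13 mm farther back than shut.
Start: joints at [-0.813, 0.04, 0.085, 0, -1.615, -0.334], TCP at [0.247, -0.547, 0.209] pointing down, gripper open.
Joint ranges: [-2.56, 2.56], [-1.29, 2.01], [-1.08, 1.49], [-3.29, 1.98], [-2.81, -0.18], [-2.99, 2.99]. Speed limits (rad/s): [2.57, 2.57, 3.01, 3.14, 3.14, 3.14].

INTERFACE

Orientations are given as a 3x3 rotation matrix whose columns are the frame's x, y, z axes.
In Python, from station import * gives the robot as it stands. The module is installed in compiled form; this text tells all that it offers.
- The arm moves only by the tool move_arm, never from a script. Its argument "deltas" is a list of rows, each a list of 2 entries, a list of its own where there are three numbers: the shift along the tool's x, y, z in m, then the turn about the tool's y in degrees. In form: [[[tx, ty, tz], turn], ...]. A call has 1 to 8 rows; each row is the pose to reach, as a shift and turn from the pose measured when the call began, along the tool's axes at that moment; what a row does not reach only later rows make up. A row lasts 1/10 s, in which the tool goes at most 50 mm and 8.59 degrees, less where a joint would pass 70% of its speed; a pose out of reach is approached as far as the arm can. A call with a gripper value outside its range is refused whole. "gripper" is the finger opening in m, from 0 to 0.0854, set as the call begins (left out, the last holds). The fingers move at their own pace and stop on an object; the grip force is fixed at half the most. Time passes only in rows, so rows that repeat a pose let the fingers close. It gives the time, the measured TCP pose, the force and the opening at its end, in the units of the state.
- read_state(): the state, without advancing time (a new reading comes with each control period).
- read_camera(name): name is "scene" or "top"; returns the picture (400x640x3 uint8, red, green, blue); there is no depth.
- calibration(name): a dict with "camera_matrix" (3x3 intrinsics, pixels), "R" (3x3) and "t" (3): a world point X has camera coordinates R X + t. Camera axes: x right, y down, z forward; pixel columns grow to the right and rows downward; lengths in m; the calibration is good to about 2 mm. A picture is of the moment at which its call begins. calibration takes no time and is no camera call.
- finish_job(): hands the job in, once; it reports no verdict.
The state is a dict: "time_s": time; "q": joint angles; "dq": joint speeds; "effort": joint torques, N m; "position": TCP position; "ee_rot": TCP orientation; "force": force on the tool from outside, world axes, zero at the start; "wrist_torque": the same for the moment, N m; "width": opening from 0.0 (shut) to 1.0 (fully open).
Only numpy, scipy, OpenCV 4.12 (cv2) and the standard library are available. Lean on these libraries where they do the work, as an engineer would, in place of code of your own. Each camera call takes 0.05 s, during which the arm holds its last target.

TASK

Without picking anything up, push the petri dish that lies on the colony counter's deck across the rim of the round well until it drops in and lies flat. Then press gently down on the middle of the dish until the sprung plate under it gives (a test count), let it come back up, and last press the round zero key fully down and let it go to clear that count. Leave the rectangular lamp key, the other dish, the tally counter and the marker alone.

Things in the scene. Friction and masses are not known exactly. Their poses are not given: they have to be found in the camera images.
- counter: Fixed white colony counter 236 x 268 mm, level top 45 mm above the bench. Origin: centre of underside; x away from operator, y to operator's left. Metal deck y -55..+130 mm holds the well; black console y -130..-55 holds two keys and, at x +50..+105, a display 25 mm high. Magnifier on a gooseneck at the back left (x +98, y +113), its 90 mm lens 150 to 215 mm up at x +105..+200, y +125..+220.
- well (a point): Middle of the well's floor, x +50, y +37.5 mm in the counter's frame. The well is a round recess 70 mm across, 6 mm deep (floor 39 mm above the bench), its rim level with the deck. A black crescent back stop along its far edge (inner radius 34 mm) stands 5 mm above the deck, 60 degrees to either side of the counter's +x; front and sides are open. Axes as the counter's.
- plate (a joint): The floor of the well: a round white pressure plate on a spring. 0 = up, at rest; grows as it is pressed straight down, to its stop at 0.0035 m. It begins to move at about 1.2 N and meets its stop at about 3.5 N; it counts beyond 0.0025 m and springs back by itself.
- dish: The dish to be loaded: closed flat petri dish with cream-coloured filling, 62 mm across, 15 mm high, 13 to 29 g, on the deck at the operator's side of the well, clear of it. Origin: centre of its underside; z up.
- zero_key_top (a point): Centre of the top of the zero key, the round white key 25 mm across near the front of the console (x -55, y -93 mm in the counter's frame); its top stands 9 mm above the console, 54 mm above the bench.
- zero_key (a joint): Zero key: 0 = released, grows as it is pressed straight down, fully down at 0.005 m. It begins to move at 1 N and is fully down at 3.5 N; springs back by itself.
- lamp_key_top (a point): Centre of the top of the lamp key, the rectangular white key 16 x 28 mm farther back on the console (x +18, y -93 mm in the counter's frame), top 6 mm above the console. Not to be pressed.
- lamp_key (a joint): Lamp key: 0 = released, grows when pressed, to 0.004 m.
- spare_dish: Another closed petri dish, with pink filling, 62 mm across, 15 mm high, on the bench to the right of the counter. Origin: centre of its underside. Leave alone.
- tally_counter: Hand tally counter, 26 x 52 x 56 mm high, on the bench to the right of the counter. Origin: centre of its underside. Leave alone.
- marker: Felt marker, 131 mm long, 16 mm thick, on the bench before the counter. Origin: underside, at the middle. Leave alone.
There are look-alikes about, which are no part of the job. Leave any blue, brown or red look-alike of the dish alone.

How it is judged:
By the outcome, as a careful person would: the job done as asked, in the order asked, and still so for the second after the job is handed in, with the robot touching nothing.
It also fails if it takes over 54 s, if anything falls off the work surface, if the arm or the gripper's body presses on something with over 40 N, if the wrist force passes 120 N, or if a joint passes its speed limit or range.

## Working session

There is one attempt and no reset: what is moved stays moved. The work goes in short steps, Python scripts to look and compute and a tool call to move; the robot and the scene stay as the last step left them, time stands still between calls to the robot, and variables do not carry over. Pictures are saved under pics/ and viewed, and the job is handed in when it is done.

Besides the shell and the picture viewer there is one more tool, called after "Call:" as name([rows], argument=value, ...), one row to a line, values as JSON. move_arm: Moves the arm, as the interface text tells. Its arguments: {"type":"object","properties":{"deltas":{"type":"array","items":{"type":"array"}},"gripper":{"type":"number"}},"required":["deltas"]}

```bash
mkdir -p pics; python3 - <<'E'
from station import *
import cv2
for n in("scene","top"):
    cv2.imwrite(f"pics/{n}0.png",read_camera(n)[:,:,::-1])
    c=calibration(n);print(n,c)
s=read_state();print(s)
E
```

```text
scene {'camera_matrix': array([[484.09916391,   0.        , 329.95853599],
       [  0.        , 484.09916391, 198.93944371],
       [  0.        ,   0.        ,   1.        ]]), 'R': array([[-0.89217512, -0.45165949, -0.00522042],
       [-0.30429717,  0.60954729, -0.7320214 ],
       [ 0.33380651, -0.65150273, -0.68126163]]), 't': array([0.51482403, 0.17564033, 0.92439102])}
top {'camera_matrix': array([[390.67065239,   0.        , 314.61920197],
       [  0.        , 390.67065239, 200.34708009],
       [  0.        ,   0.        ,   1.        ]]), 'R': array([[-3.46290070e-02, -9.99400128e-01,  4.65594363e-04],
       [-9.72495197e-01,  3.35893782e-02, -2.30488277e-01],
       [ 2.30334374e-01, -8.43436844e-03, -9.73074991e-01]]), 't': array([0.05334043, 0.52509517, 0.88764965])}
{'time_s': 0.1, 'q': array([-8.13282286e-01,  4.07877447e-02,  8.39230482e-02, -3.96407778e-04,
       -1.61550399e+00, -3.33732771e-01]), 'dq': array([-0.00148365, -0.00147586,  0.00167934,  0.00055895, -0.00032864,
        0.00112916]), 'effort': array([-4.81430194e-03, -3.69344544e+01,  3.48280835e+01,  6.95171535e+00,
       -4.56617490e-03,  1.25115811e-06]), 'position': array([ 0.24667197, -0.54659137,  0.2080675 ]), 'ee_rot': array([[ 9.11533351e-01, -7.92676943e-04, -4.11225391e-01],
       [ 4.11226131e-01,  1.41450099e-03,  9.11532264e-01],
       [-1.40871888e-04, -9.99998685e-01,  1.61533430e-03]]), 'force': array([ 0.57286296, -0.42702231,  0.79288412]), 'wrist_torque': array([-0.0122823 , -0.00168524,  0.0260839 ]), 'width': 1.0007526002456602}
```

```bash
sleep 1; ls pics
```

```text
scene0.png
top0.png
```

View pics/scene0.png

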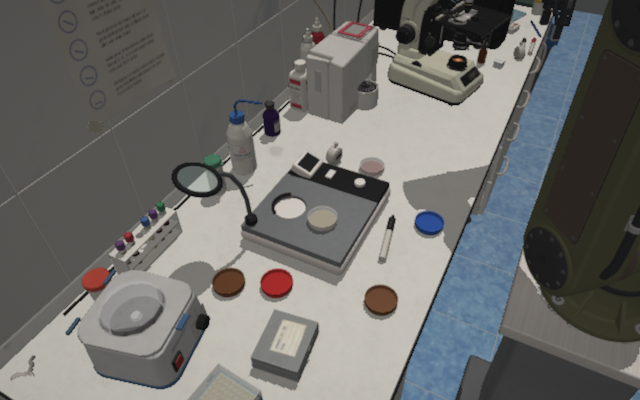

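View pics/top0.png

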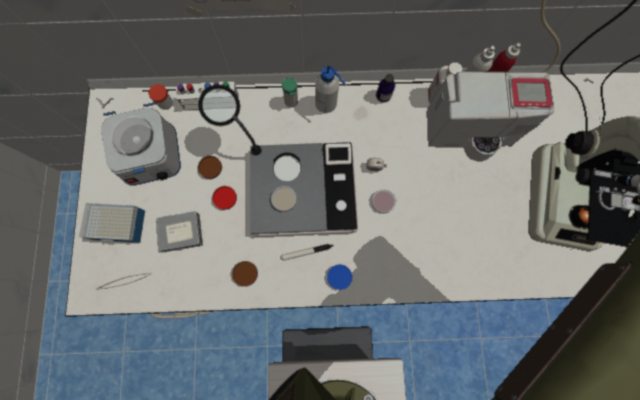

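The top picture shows the counter at about (302,188), its well at (287,168) and the zero key at (341,206). These could be taken for the dish:
- cream, on the deck: (284,198)
- pink spare: (383,202)
- red: (225,197)
- brown: (209,167) and (245,273)
- blue: (340,277)

I choose the cream one on the deck and check it in a close crop.

```bash
cat > h.py <<'E'
from station import *
import cv2, numpy as np
def proj(n,X):
    c=calibration(n);p=c["camera_matrix"]@(c["R"]@np.asarray(X,float)+c["t"]);return p[:2]/p[2]
def unproj(n,uv,z):
    c=calibration(n);d=c["R"].T@np.linalg.solve(c["camera_matrix"],[uv[0],uv[1],1.]);o=-c["R"].T@c["t"]
    return o+d*(z-o[2])/d[2]
E
python3 - <<'E'
import cv2
a=cv2.imread("pics/top0.png")[130:245,235:370];cv2.imwrite("pics/c_top.png",cv2.resize(a,None,fx=5.8,fy=5.2 if 0 else 5.2,interpolation=cv2.INTER_CUBIC) if 0 else cv2.resize(a,None,fx=5,fy=5,interpolation=cv2.INTER_CUBIC))
a=cv2.imread("pics/scene0.png")[145:275,235:395];cv2.imwrite("pics/c_sc.png",cv2.resize(a,None,fx=4.5,fy=4.5,interpolation=cv2.INTER_CUBIC))
E
```

```text
(no output)
```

View pics/c_top.png

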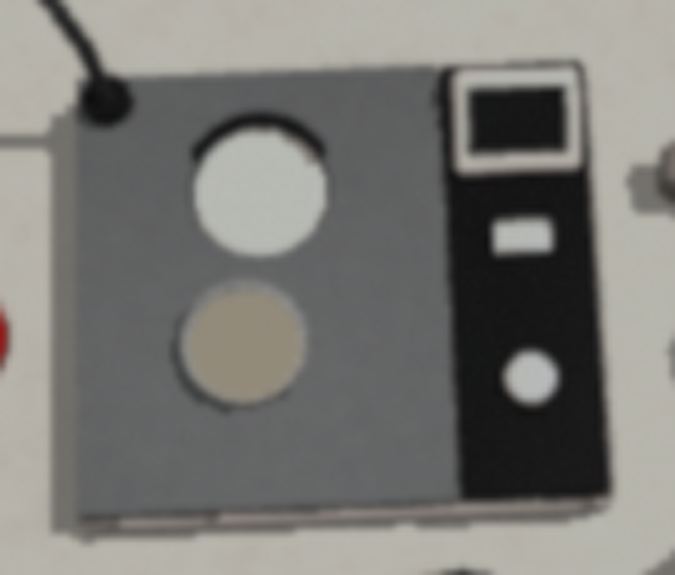

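View pics/c_sc.png

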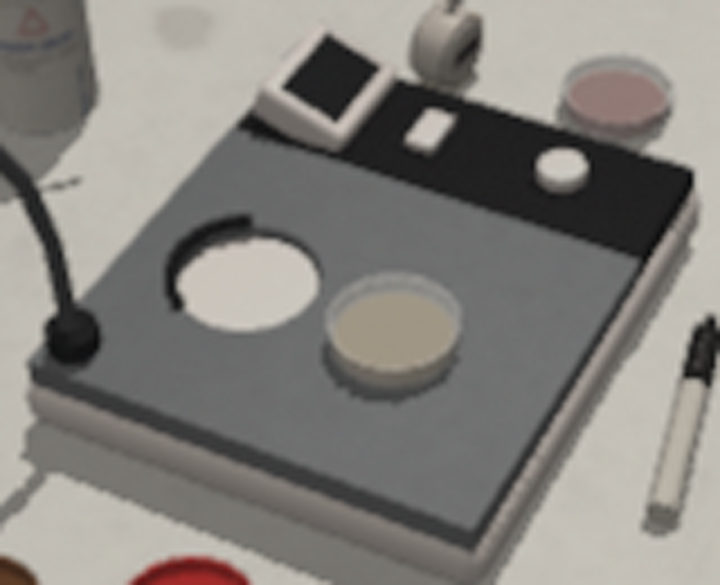

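The crops confirm it: a cream dish in a clear case on the deck, at crop (243,343). The well with its crescent is behind it, and the round key is at crop (531,377). Next I fit the poses.

```bash
cat > fit.py <<'E'
from h import *
from scipy.optimize import least_squares
T=lambda U:((U[0]+.5)/5-.5+235,(U[1]+.5)/5-.5+130)
S=lambda U:((U[0]+.5)/4.5-.5+235,(U[1]+.5)/4.5-.5+145)
obs=[("top",T((79,516)),(-.118,.134,.045)),("top",T((609,496)),(-.118,-.134,.045)),("top",T((462,499)),(-.118,-.055,.045)),
("top",T((260,190)),(.05,.0375,.041)),("top",T((531,377)),(-.055,-.093,.054)),("top",T((523,236)),(.018,-.093,.051)),
("scene",S((562,166)),(-.055,-.093,.054)),("scene",S((432,129)),(.018,-.093,.051)),("scene",S((692,180)),(-.118,-.134,.045)),
("scene",S((472,548)),(-.118,.134,.045)),("scene",S((642,258)),(-.118,-.055,.045)),("scene",S((250,283)),(.05,.0375,.041))]
def w(p,X): c,s=np.cos(p[2]),np.sin(p[2]);return np.array([p[0]+c*X[0]-s*X[1],p[1]+s*X[0]+c*X[1],X[2]])
def f(p): return np.concatenate([proj(n,w(p,X))-uv for n,uv,X in obs])
r=least_squares(f,[.5,0,0],loss='soft_l1');print(r.x,np.degrees(r.x[2]))
for o,e in zip(obs,f(r.x).reshape(-1,2)):print(o[0],o[2],e.round(2))
p=r.x
for nm,X in dict(well=(.05,.0375,.039),zero=(-.055,-.093,.054),lamp=(.018,-.093,.051)).items():print(nm,w(p,X).round(4))
for n,uv in(("top",T((243,343))),("scene",S((395,325)))):
  for z in(.052,.060):
    d=unproj(n,uv,z);c,s=np.cos(p[2]),np.sin(p[2]);e=d-w(p,(0,0,0));print("dish",n,z,d.round(4),"cnt",(c*e[0]+s*e[1]).round(4),(-s*e[0]+c*e[1]).round(4))
E
python3 fit.py
```

```text
[ 0.57266165  0.06486349 -0.00150417] -0.08618259286008095
top (-0.118, 0.134, 0.045) [-2.33  0.16]
top (-0.118, -0.134, 0.045) [2.07 0.54]
top (-0.118, -0.055, 0.045) [-1.02  1.01]
top (0.05, 0.0375, 0.041) [ 0.23 -1.38]
top (-0.055, -0.093, 0.054) [-0.2  -1.21]
top (0.018, -0.093, 0.051) [-0.1  -1.27]
scene (-0.055, -0.093, 0.054) [-0.15  0.17]
scene (0.018, -0.093, 0.051) [-0.46  0.01]
scene (-0.118, -0.134, 0.045) [ 3.85 -2.38]
scene (-0.118, 0.134, 0.045) [ 0.43 -1.06]
scene (-0.118, -0.055, 0.045) [1.37 1.88]
scene (0.05, 0.0375, 0.041) [-0.87  0.06]
well [0.6227 0.1023 0.039 ]
zero [ 0.5175 -0.0281  0.054 ]
lamp [ 0.5905 -0.0282  0.051 ]
dish top 0.052 [0.5369 0.112  0.052 ] cnt -0.0358 0.0471
dish top 0.06 [0.535  0.1114 0.06  ] cnt -0.0378 0.0465
dish scene 0.052 [0.5411 0.1051 0.052 ] cnt -0.0317 0.0402
dish scene 0.06 [0.5373 0.1121 0.06  ] cnt -0.0355 0.0472
```

```bash
sed -i 's/(-.118,.134,.045)/(-.114,.130,.045)/g; s/(-.118,-.134,.045)/(-.114,-.130,.045)/g; s/(-.118,-.055,.045)/(-.114,-.055,.045)/g' fit.py; python3 fit.py; python3 -c "
from h import *
print(unproj('top',(314,350),0), proj('top',(0,0,.1)))"
```

```text
[0.57073343 0.0651341  0.00211354] 0.121096674709541
top (-0.114, 0.13, 0.045) [-0.62 -0.55]
top (-0.114, -0.13, 0.045) [ 0.43 -0.44]
top (-0.114, -0.055, 0.045) [-1.    0.08]
top (0.05, 0.0375, 0.041) [ 0.07 -0.6 ]
top (-0.055, -0.093, 0.054) [-0.2  -0.57]
top (0.018, -0.093, 0.051) [-0.2  -0.65]
scene (-0.055, -0.093, 0.054) [0.49 0.4 ]
scene (0.018, -0.093, 0.051) [0.09 0.3 ]
scene (-0.114, -0.13, 0.045) [ 2.16 -1.7 ]
scene (-0.114, 0.13, 0.045) [ 0.64 -2.88]
scene (-0.114, -0.055, 0.045) [0.42 1.52]
scene (0.05, 0.0375, 0.041) [-0.15  0.49]
well [0.6207 0.1027 0.039 ]
zero [ 0.5159 -0.028   0.054 ]
lamp [ 0.5889 -0.0278  0.051 ]
dish top 0.052 [0.5369 0.112  0.052 ] cnt -0.0337 0.047
dish top 0.06 [0.535  0.1114 0.06  ] cnt -0.0357 0.0464
dish scene 0.052 [0.5411 0.1051 0.052 ] cnt -0.0296 0.04
dish scene 0.06 [0.5373 0.1121 0.06  ] cnt -0.0334 0.0471
[0.17616265 0.0487399  0.        ] [341.008699   448.51146375]
```

```bash
cat >> h.py <<'E'
def delta(P,yaw=None):
    s=read_state();R=s["ee_rot"];d=R.T@(np.asarray(P)-s["position"])
    y=np.degrees(np.arctan2(R[1,0],R[0,0]))
    print("t",round(s["time_s"],2),"pos",s["position"].round(4),"yaw",y.round(2),"F",s["force"].round(2),"w",round(s["width"],3))
    print("DELTA",d.round(4),"turn",None if yaw is None else round(y-yaw,2))
E
python3 -c "
from h import *
delta((.487,.117,.21),-6.1)"
```

```text
t 0.1 pos [ 0.2467 -0.5466  0.2081] yaw 24.28 F [ 0.57 -0.43  0.79] w 1.001
DELTA [ 0.492  -0.0012  0.5061] turn 30.38
```

Call:
move_arm([
  [[0.02,0,0.02],2],
  [[0.05,0,0.05],4],
  [[0.08,0,0.08],7],
  [[0.11,0,0.11],10],
  [[0.14,0,0.14],13],
  [[0.17,0,0.17],16],
  [[0.2,0,0.2],19],
  [[0.23,0,0.23],22],
], gripper=0.03)

```text
time_s: 0.9
position: [0.3618, -0.2407, 0.2082]
ee_rot: [[0.999, -0.001, -0.037], [0.037, 0.002, 0.999], [-0.001, -1.0, 0.002]]
force: [0.8, -0.2, 0.3]
width: 0.352
```

```bash
python3 -c "
from h import *
delta((.487,.117,.19),-6.1);print(read_state()['q'])"
```

```text
t 0.9 pos [ 0.3618 -0.2407  0.2082] yaw 2.15 F [ 0.84 -0.2   0.34] w 0.352
DELTA [0.1385 0.0187 0.3527] turn 8.25
[-1.19248972e-01 -4.12307707e-01 -3.08221465e-01 -1.60253479e-03
 -1.67575307e+00 -1.41421193e+00]
```

Call:
move_arm([
  [[0.02,0,0.05],1],
  [[0.04,0,0.095],2],
  [[0.058,0,0.14],3],
  [[0.076,0,0.19],4],
  [[0.094,0.005,0.24],5],
  [[0.112,0.01,0.29],6],
  [[0.13,0.015,0.33],7],
  [[0.1385,0.0185,0.353],8.2],
])

```text
time_s: 1.7
position: [0.487, 0.1203, 0.189]
ee_rot: [[0.995, -0.002, 0.104], [-0.104, 0.001, 0.995], [-0.002, -1.0, 0.001]]
force: [0.5, -0.7, -0.3]
width: 0.348
```

```bash
python3 -c "
from h import *
delta((.487,.117,.052),-6.1);print(read_state()['q'])
cv2.imwrite('pics/s1.png',read_camera('scene')[:,:,::-1])"
```

```text
t 1.7 pos [0.487  0.1203 0.189 ] yaw -5.97 F [ 0.5  -0.67 -0.28] w 0.348
DELTA [ 0.0006  0.137  -0.0034] turn 0.13
[ 0.64270203 -0.22450477 -0.1976611  -0.00240616 -1.59837922 -2.31780009]
```

View pics/s1.png

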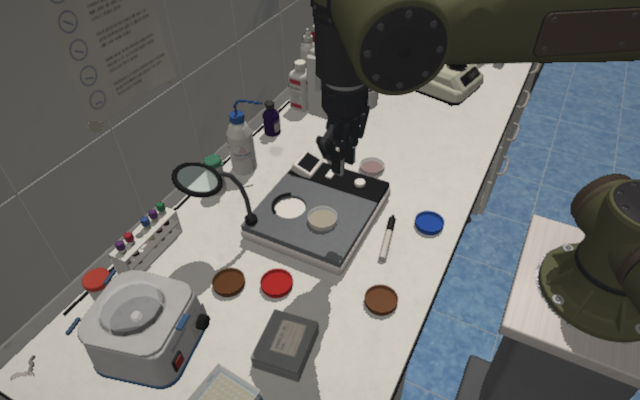

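The gripper is clear, above the front of the deck, with its tips at about (340,165). I'll go down behind the dish.

Call:
move_arm([
  [[0,0.03,-0.003],0.1],
  [[0,0.065,-0.003],0.1],
  [[0,0.095,-0.003],0.1],
  [[0,0.115,-0.003],0.1],
  [[0,0.126,-0.003],0.1],
  [[0.0,0.132,-0.003],0.1],
  [[0,0.136,-0.003],0.1],
  [[0,0.136,-0.003],0.1],
])

```text
time_s: 2.55
position: [0.4867, 0.1199, 0.0517]
ee_rot: [[0.994, -0.003, 0.106], [-0.106, 0.002, 0.994], [-0.004, -1.0, 0.001]]
force: [0.4, 0.0, -0.0]
width: 0.352
```

```bash
python3 -c "
from h import *
delta((.487,.117,.052),-6.1)
print(proj('scene',read_state()['position']))
for n in('scene','top'):
  a=read_camera(n)[:,:,::-1]
  a=a[120:280,230:410] if n=='scene' else a[120:250,230:375]
  cv2.imwrite('pics/2%s.png'%n,cv2.resize(a,None,fx=4,fy=3.7 if 0 else 4-.3,interpolation=2) if n=='scene' else cv2.resize(a,None,fx=4,fy=4,interpolation=2))"
```

```text
t 2.55 pos [0.4867 0.1199 0.0517] yaw -6.07 F [ 0.41  0.05 -0.03] w 0.352
DELTA [ 0.0006 -0.0003 -0.0028] turn 0.03
[342.97988919 230.15712774]
```

View pics/2scene.png

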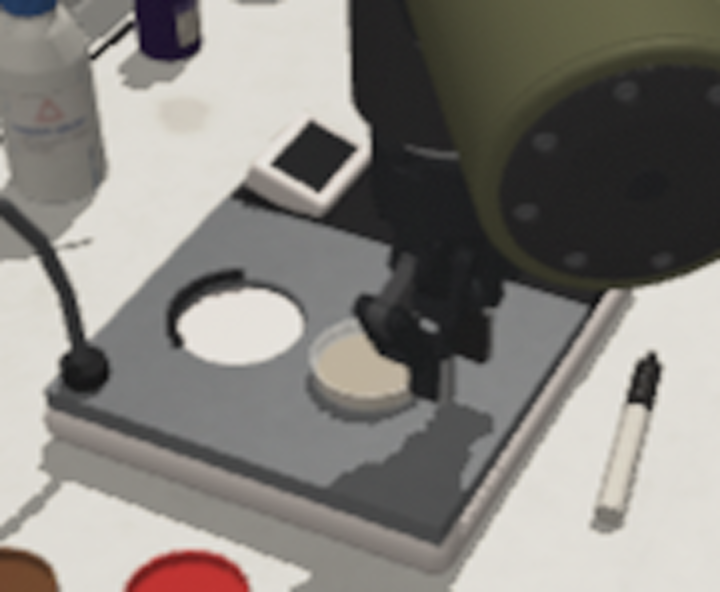

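View pics/2top.png

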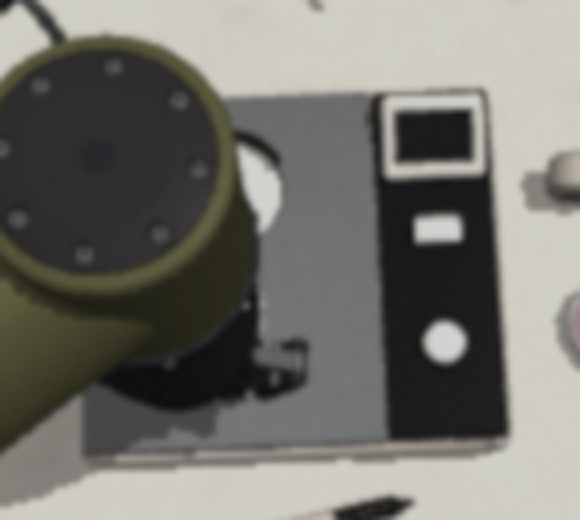

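Call:
move_arm([
  [[0.002,-0.0005,-0.003],0],
  [[0.004,-0.0005,-0.004],0],
  [[0.007,-0.0005,-0.004],0],
  [[0.01,-0.0005,-0.004],0],
  [[0.013,-0.0005,-0.004],0],
  [[0.016,-0.0005,-0.004],0],
  [[0.019,-0.0005,-0.004],0],
  [[0.022,-0.0005,-0.004],0],
])

```text
time_s: 3.45
position: [0.5087, 0.1136, 0.0526]
ee_rot: [[0.994, -0.003, 0.106], [-0.106, 0.002, 0.994], [-0.003, -1.0, 0.002]]
force: [0.2, 0.9, 0.1]
width: 0.351
```

```bash
cat > look.py <<'E'
from h import *
import sys
k=sys.argv[1]
a=read_camera('scene')[145:275,235:395,::-1]
cv2.imwrite('pics/%s.png'%k,cv2.resize(a,None,fx=4.5,fy=4.5,interpolation=2))
E
python3 look.py 3; python3 -c "
from h import *
delta((.583,.1066,.052),-6.1)"
```

```text
t 3.5 pos [0.5089 0.1136 0.0526] yaw -6.07 F [0.01 0.02 0.52] w 0.351
DELTA [0.0744 0.0004 0.0009] turn 0.03
```

View pics/3.png

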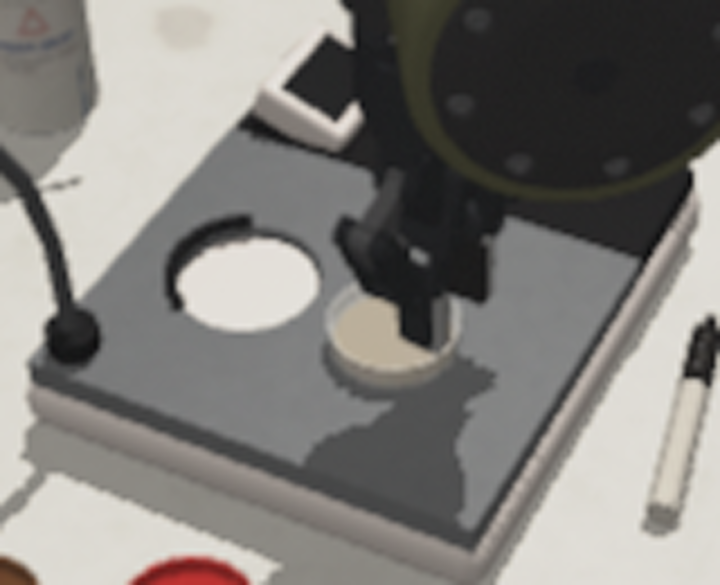

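```bash
python3 -c "
from h import *
for uv in((401,335),(435,350),(432,300)):
  q=((uv[0]+.5)/4.5-.5+235,(uv[1]+.5)/4.5-.5+145)
  for z in (.0526,.06,.065):print(uv,z,unproj('scene',q,z).round(4))
s=read_state();R=s['ee_rot'];P=s['position']
for x in(-.011,.011):
  for z in(.015,.025,.03):
    X=P+R@np.array([x,0,z]);print(x,z,X.round(4),((proj('scene',X)-[235,145]+.5)*4.5-.5).round())
"
```

```text
(401, 335) 0.0526 [0.5354 0.1101 0.0526]
(401, 335) 0.06 [0.5319 0.1166 0.06  ]
(401, 335) 0.065 [0.5296 0.121  0.065 ]
(435, 350) 0.0526 [0.5172 0.1117 0.0526]
(435, 350) 0.06 [0.5139 0.1182 0.06  ]
(435, 350) 0.065 [0.5117 0.1225 0.065 ]
(432, 300) 0.0526 [0.533  0.0834 0.0526]
(432, 300) 0.06 [0.5295 0.0901 0.06  ]
(432, 300) 0.065 [0.5272 0.0947 0.065 ]
-0.011 0.015 [0.4996 0.1297 0.0526] [452. 388.]
-0.011 0.025 [0.5006 0.1396 0.0526] [440. 402.]
-0.011 0.03 [0.5012 0.1446 0.0526] [434. 409.]
0.011 0.015 [0.5215 0.1274 0.0526] [411. 369.]
0.011 0.025 [0.5225 0.1373 0.0526] [399. 383.]
0.011 0.03 [0.523  0.1423 0.0526] [392. 390.]
```

The scene view shows the finger tip at crop (401–435, 335–350), above the dish. The dish hasn't moved and there is no force. So at this opening the tips sit about 10–15 mm higher than the TCP. I'll back off and touch the deck gently to find their real height.

Call:
move_arm([
  [[-0.01,0,0],0],
  [[-0.022,0,0],0],
  [[-0.024,0.001,0],0],
  [[-0.024,0.002,0],0],
  [[-0.024,0.003,0],0],
  [[-0.024,0.004,0],0],
  [[-0.024,0.005,0],0],
  [[-0.024,0.006,0],0],
])

```text
time_s: 4.3
position: [0.4851, 0.1161, 0.0464]
ee_rot: [[0.994, -0.003, 0.106], [-0.106, 0.002, 0.994], [-0.003, -1.0, 0.001]]
force: [-0.5, -0.8, 0.0]
width: 0.352
```

```bash
python3 look.py 4; python3 -c "
from h import *
delta((.487,.115,.04),-6.1)"
```

```text
t 4.35 pos [0.485  0.116  0.0462] yaw -6.08 F [ 0.03  0.15 -0.19] w 0.353
DELTA [ 0.0021  0.0062 -0.0008] turn 0.02
```

View pics/4.png

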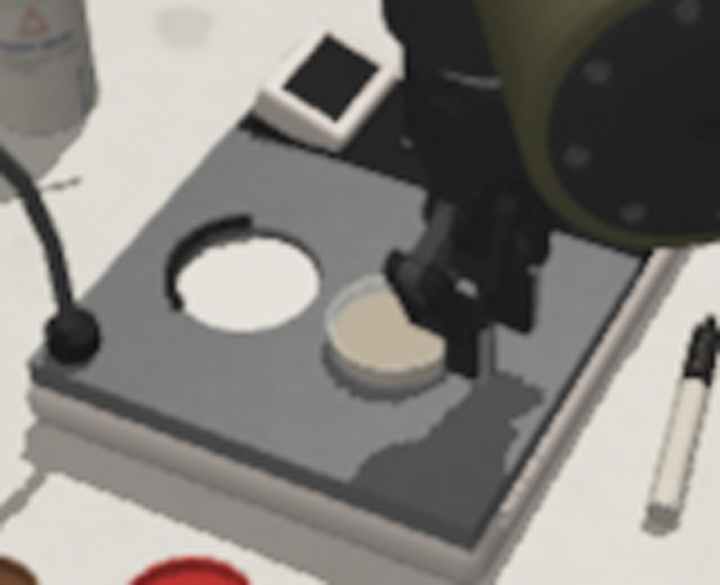

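Call:
move_arm([
  [[0,0.001,0],0],
  [[0,0.002,0],0],
  [[0,0.003,0],0],
  [[0,0.003,0],0],
])

```text
time_s: 4.75
position: [0.4849, 0.116, 0.043]
ee_rot: [[0.994, -0.003, 0.106], [-0.106, 0.001, 0.994], [-0.004, -1.0, 0.001]]
force: [0.1, 0.3, 0.8]
width: 0.35
```

Call:
move_arm([
  [[0,0.001,0],0],
  [[0,0.002,0],0],
  [[0,0.003,0],0],
  [[0,0.003,0],0],
])

```text
time_s: 5.15
position: [0.4848, 0.116, 0.0398]
ee_rot: [[0.994, -0.004, 0.106], [-0.106, 0.001, 0.994], [-0.004, -1.0, 0.001]]
force: [0.5, 0.0, -0.1]
width: 0.35
```

Call:
move_arm([
  [[0,0.001,0],0],
  [[0,0.002,0],0],
  [[0,0.002,0],0],
])

```text
time_s: 5.45
position: [0.4847, 0.1159, 0.0376]
ee_rot: [[0.994, -0.004, 0.106], [-0.106, 0.001, 0.994], [-0.004, -1.0, 0.001]]
force: [0.3, -0.0, 0.4]
width: 0.354
```

```bash
python3 look.py 5; python3 -c "
from h import *
delta((.487,.115,.04),-6.1)"
```

```text
t 5.5 pos [0.4847 0.1159 0.0377] yaw -6.09 F [ 0.56 -0.37  0.27] w 0.354
DELTA [ 0.0023 -0.0023 -0.0007] turn 0.01
```

View pics/5.png

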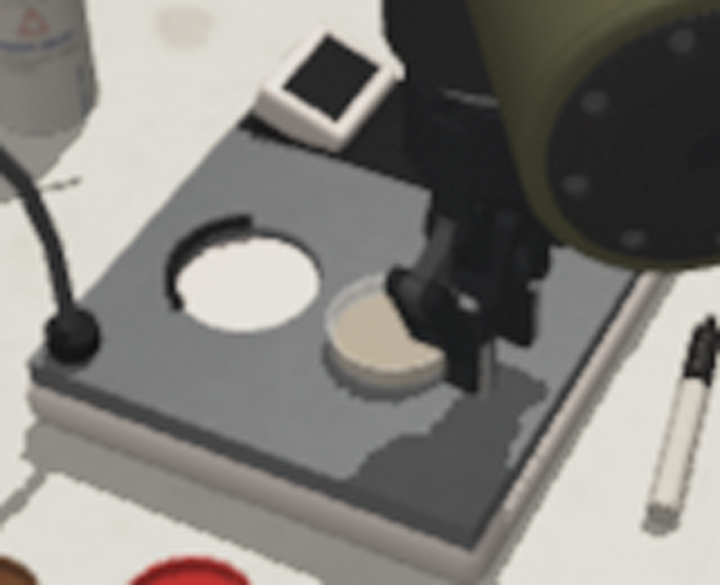

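Call:
move_arm([
  [[0,0.001,0],0],
  [[0,0.002,0],0],
  [[0,0.002,0],0],
])

```text
time_s: 5.8
position: [0.4846, 0.1159, 0.0355]
ee_rot: [[0.994, -0.004, 0.106], [-0.106, 0.001, 0.994], [-0.004, -1.0, 0.001]]
force: [0.5, 0.2, 0.6]
width: 0.352
```

```bash
python3 -c "
from h import *
for uv in((445,378),(478,392)):
  q=((uv[0]+.5)/4.5-.5+235,(uv[1]+.5)/4.5-.5+145)
  for z in (.045,.05,.055,.06):print(uv,z,unproj('scene',q,z).round(4))"
```

```text
(445, 378) 0.045 [0.5085 0.1189 0.045 ]
(445, 378) 0.05 [0.5064 0.1231 0.05  ]
(445, 378) 0.055 [0.5043 0.1274 0.055 ]
(445, 378) 0.06 [0.5021 0.1317 0.06  ]
(478, 392) 0.045 [0.4914 0.12   0.045 ]
(478, 392) 0.05 [0.4894 0.1243 0.05  ]
(478, 392) 0.055 [0.4873 0.1285 0.055 ]
(478, 392) 0.06 [0.4853 0.1327 0.06  ]
```

```bash
python3 -c "
from h import *
a=read_camera('scene')[185:245,310:375,::-1]
cv2.imwrite('pics/6.png',cv2.resize(cv2.convertScaleAbs(a,alpha=1.8,beta=20),None,fx=9.5,fy=9.5,interpolation=2))
s=read_state();R=s['ee_rot'];P=s['position']
for y in(0,-.01,-.02):
 for z in(.015,.03,-.015):
  for x in(-.011,.011):
   print(x,y,z,((proj('scene',P+R@np.array([x,y,z]))-[310,185])*9.5).round())
"
```

```text
-0.011 0 0.015 [336. 536.]
0.011 0 0.015 [248. 495.]
-0.011 0 0.03 [298. 581.]
0.011 0 0.03 [210. 539.]
-0.011 0 -0.015 [409. 448.]
0.011 0 -0.015 [322. 409.]
-0.011 -0.01 0.015 [337. 504.]
0.011 -0.01 0.015 [248. 462.]
-0.011 -0.01 0.03 [299. 549.]
0.011 -0.01 0.03 [210. 507.]
-0.011 -0.01 -0.015 [410. 416.]
0.011 -0.01 -0.015 [323. 377.]
-0.011 -0.02 0.015 [337. 471.]
0.011 -0.02 0.015 [248. 430.]
-0.011 -0.02 0.03 [299. 516.]
0.011 -0.02 0.03 [210. 474.]
-0.011 -0.02 -0.015 [411. 384.]
0.011 -0.02 -0.015 [323. 344.]
```

View pics/6.png

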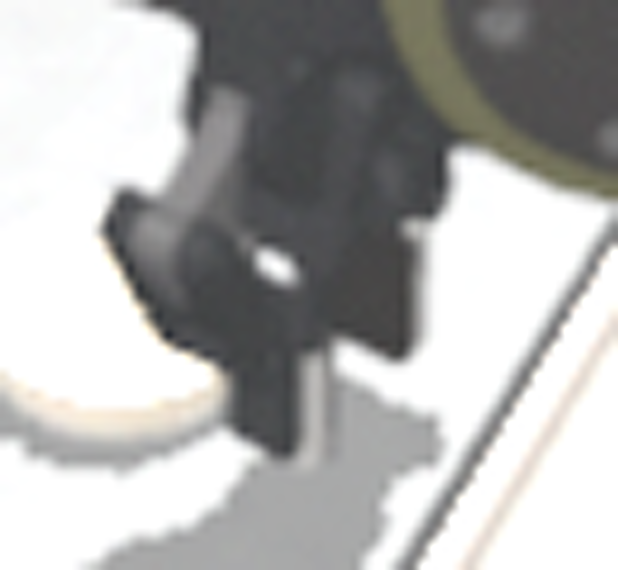

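Call:
move_arm([
  [[0,0.001,0],0],
  [[0,0.002,0],0],
  [[0,0.003,0],0],
  [[0,0.003,0],0],
])

```text
time_s: 6.25
position: [0.4845, 0.1158, 0.0324]
ee_rot: [[0.994, -0.004, 0.106], [-0.106, 0.001, 0.994], [-0.004, -1.0, 0.0]]
force: [-0.6, -0.7, 0.5]
width: 0.354
```

Call:
move_arm([
  [[0,0.001,0],0],
  [[0,0.002,0],0],
  [[0,0.003,0],0],
  [[0,0.003,0],0],
])

```text
time_s: 6.65
position: [0.4844, 0.1158, 0.0292]
ee_rot: [[0.994, -0.005, 0.106], [-0.106, 0.001, 0.994], [-0.005, -1.0, 0.0]]
force: [-0.3, 0.5, -0.2]
width: 0.355
```

Call:
move_arm([
  [[0,0.001,0],0],
  [[0,0.002,0],0],
  [[0,0.002,0],0],
])

```text
time_s: 6.95
position: [0.4843, 0.1158, 0.027]
ee_rot: [[0.994, -0.005, 0.106], [-0.106, 0.001, 0.994], [-0.005, -1.0, 0.0]]
force: [-0.4, 0.1, 0.1]
width: 0.351
```

```bash
python3 -c "
from h import *
a=read_camera('scene')[185:245,310:375,::-1]
cv2.imwrite('pics/7.png',cv2.resize(cv2.convertScaleAbs(a,alpha=1.8,beta=20),None,fx=9.5,fy=9.5,interpolation=2))
"
```

```text
(no output)
```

View pics/7.png

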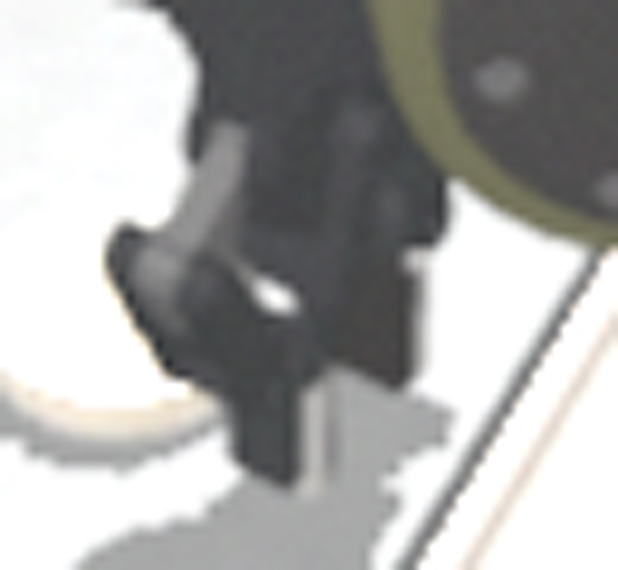

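```bash
python3 -c "
from h import *
s=read_state();R=s['ee_rot'];P=s['position'].copy();P[2]=.045
for x in(-.011,.011):
  for z in(.015,.022,-.015,-.022):
   print(x,z,((proj('scene',P+R@np.array([x,0,z]))-[310,185])*9.5).round())
print(s['q'],np.linalg.det(R))
"
```

```text
-0.011 0.015 [338. 506.]
-0.011 0.022 [321. 527.]
-0.011 -0.015 [412. 419.]
-0.011 -0.022 [429. 399.]
0.011 0.015 [250. 465.]
0.011 0.022 [232. 485.]
0.011 -0.015 [324. 379.]
0.011 -0.022 [341. 359.]
[ 0.63747826 -0.17812763 -0.45478193 -0.00354978 -1.29758365 -2.3135863 ] 1.0
```

Call:
move_arm([
  [[0,0.001,0],0],
  [[0,0.002,0],0],
  [[0,0.003,0],0],
  [[0,0.003,0],0],
])

```text
time_s: 7.4
position: [0.4842, 0.1157, 0.0239]
ee_rot: [[0.994, -0.005, 0.106], [-0.106, 0.001, 0.994], [-0.005, -1.0, 0.0]]
force: [0.9, 0.8, 0.4]
width: 0.353
```

Call:
move_arm([
  [[0,0.001,0],0],
  [[0,0.0015,0],0],
  [[0,0.002,0],0],
  [[0,0.002,0],0],
])

```text
time_s: 7.8
position: [0.4842, 0.1157, 0.0224]
ee_rot: [[0.994, -0.005, 0.106], [-0.106, 0.0, 0.994], [-0.005, -1.0, -0.0]]
force: [-3.0, -0.1, 4.7]
width: 0.352
```

The tips touch the deck at TCP z ≈ 0.0225, so at this opening they stand about 22 mm behind the TCP. I'll raise by 6 mm and push.

Call:
move_arm([
  [[0,-0.004,0],0],
  [[0,-0.0065,0],0],
  [[0.004,-0.0065,0],0],
  [[0.009,-0.0065,0],0],
  [[0.014,-0.0065,0],0],
  [[0.019,-0.0065,0],0],
  [[0.023,-0.0065,0],0],
  [[0.025,-0.0065,0],0],
])

```text
time_s: 8.6
position: [0.5095, 0.1129, 0.0285]
ee_rot: [[0.994, -0.005, 0.106], [-0.106, 0.0, 0.994], [-0.005, -1.0, -0.0]]
force: [0.7, 0.8, -0.5]
width: 0.349
```

```bash
python3 look.py 8; python3 -c "
from h import *
delta((.583,.1066,.0285),-6.1)"
```

```text
t 8.65 pos [0.5095 0.1129 0.0285] yaw -6.1 F [-0.47 -0.92 -0.42] w 0.354
DELTA [ 0.0737 -0.0004  0.0016] turn 0.0
```

View pics/8.png

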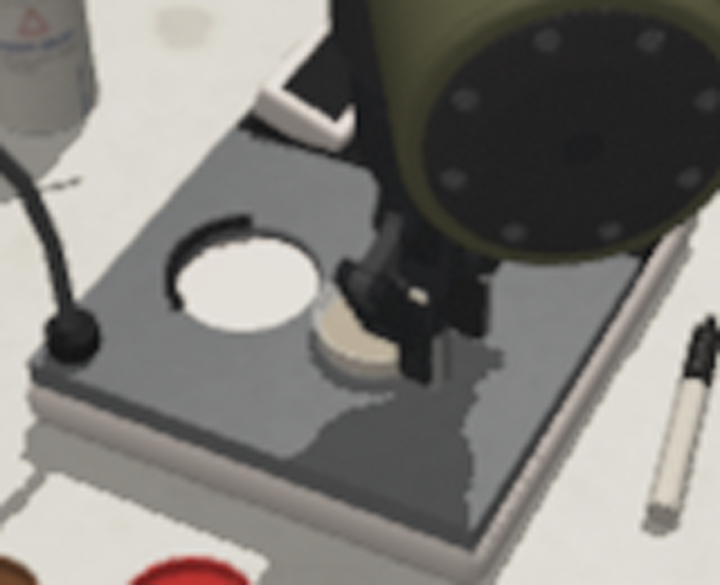

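The dish is sliding: its left edge moved from crop 327 to 312. Continuing.

Call:
move_arm([
  [[0.004,0,0.001],0],
  [[0.009,0,0.001],0],
  [[0.014,0,0.001],0],
  [[0.019,0,0.001],0],
  [[0.024,0,0.001],0],
  [[0.029,0,0.001],0],
  [[0.034,0,0.001],0],
  [[0.037,0,0.001],0],
])

```text
time_s: 9.45
position: [0.5469, 0.1099, 0.0283]
ee_rot: [[0.994, -0.005, 0.106], [-0.106, 0.0, 0.994], [-0.005, -1.0, -0.0]]
force: [0.7, 0.7, 0.1]
width: 0.35
```

```bash
python3 look.py 9; python3 -c "
from h import *
delta((.583,.1066,.0285),-6.1)"
```

```text
t 9.5 pos [0.547  0.1098 0.0283] yaw -6.11 F [-0.28 -0.3  -0.26] w 0.353
DELTA [ 0.0361 -0.0004  0.0006] turn -0.01
```

View pics/9.png

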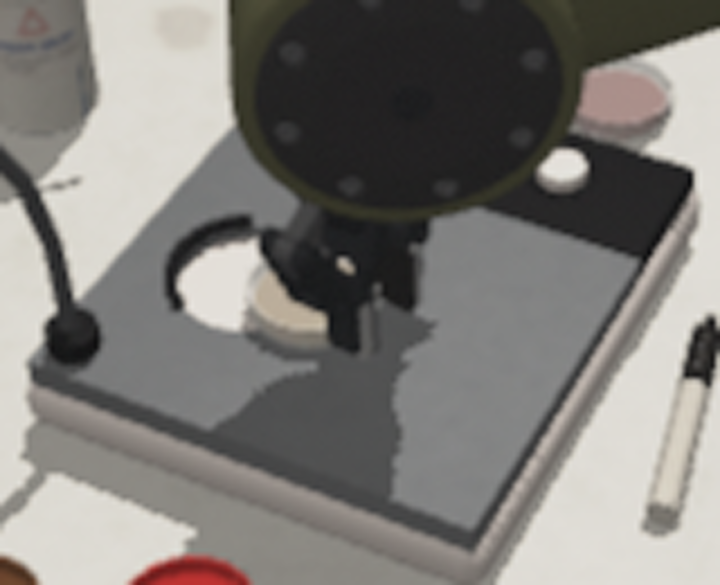

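Call:
move_arm([
  [[0.004,0,0.0],0],
  [[0.008,0,0],0],
  [[0.012,0,0],0],
  [[0.016,0,0],0],
  [[0.02,0,0],0],
  [[0.024,0,0],0],
  [[0.028,0,0],0],
  [[0.03,0,0],0],
])

```text
time_s: 10.3
position: [0.5772, 0.1065, 0.028]
ee_rot: [[0.994, -0.005, 0.107], [-0.107, -0.0, 0.994], [-0.005, -1.0, -0.001]]
force: [-1.0, 0.4, -0.1]
width: 0.352
```

```bash
python3 look.py 10; python3 -c "
from h import *
delta((.583,.1066,.0285),-6.1)"
```

```text
t 10.35 pos [0.5772 0.1065 0.028 ] yaw -6.12 F [-1.29  0.32 -0.85] w 0.354
DELTA [ 0.0057 -0.0005  0.0007] turn -0.02
```

View pics/10.png

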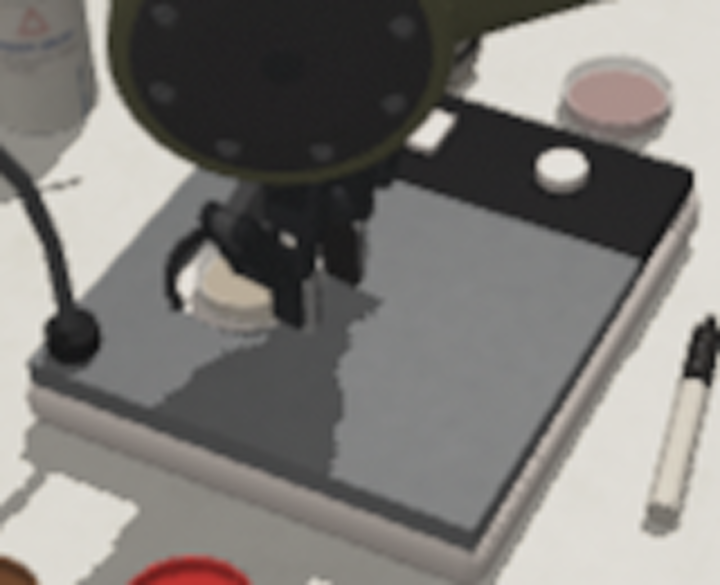

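Call:
move_arm([
  [[0.002,0,0.0],0],
  [[0.003,0,0],0],
  [[0.004,0,0],0],
  [[0.005,0,0],0],
  [[0.006,0,0],0],
  [[0.006,0,0],0],
])

```text
time_s: 10.95
position: [0.5833, 0.1059, 0.028]
ee_rot: [[0.994, -0.005, 0.107], [-0.107, -0.0, 0.994], [-0.005, -1.0, -0.001]]
force: [-0.5, -0.1, -0.3]
width: 0.35
```

```bash
python3 look.py 11; python3 -c "
from h import *
delta((.583,.1066,.0285),-6.1)"
```

```text
t 11.0 pos [0.5832 0.1059 0.028 ] yaw -6.12 F [ 0.34  0.61 -0.35] w 0.351
DELTA [-0.0003 -0.0005  0.0007] turn -0.02
```

View pics/11.png

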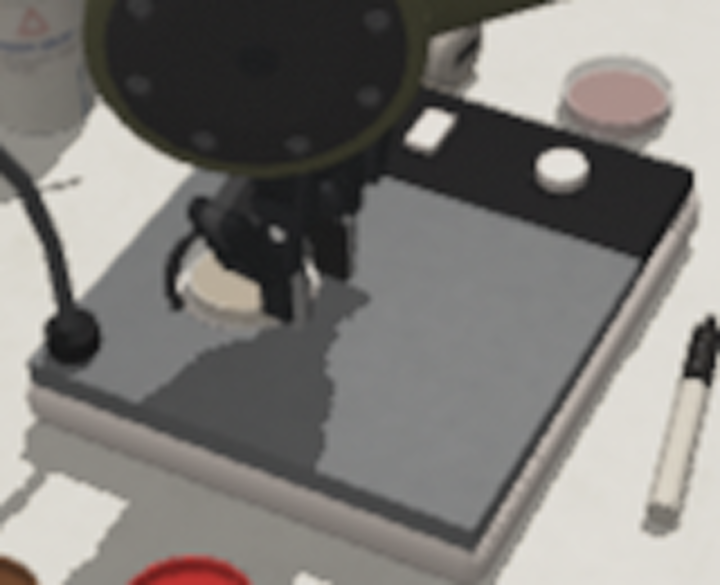

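Call:
move_arm([
  [[-0.01,0,0.0],0],
  [[-0.03,0,0],0],
  [[-0.05,-0.03,0],0],
  [[-0.06,-0.06,0],0],
  [[-0.06,-0.09,0],0],
  [[-0.06,-0.1,0],0],
])

```text
time_s: 11.6
position: [0.5249, 0.1128, 0.1326]
ee_rot: [[0.994, 0.001, 0.106], [-0.106, 0.002, 0.994], [0.0, -1.0, 0.002]]
force: [0.4, -0.6, 0.7]
width: 0.347
```

```bash
python3 look.py 12; python3 -c "
from h import *
a=read_camera('top')[130:245,235:370,::-1]
cv2.imwrite('pics/12t.png',cv2.resize(a,None,fx=5,fy=5,interpolation=2))
delta((.583,.1066,.0285),-6.1)"
```

```text
t 11.7 pos [0.5246 0.1128 0.1302] yaw -6.11 F [-0.46  0.93 -0.07] w 0.352
DELTA [ 5.900e-02  1.016e-01 -1.000e-04] turn -0.01
```

View pics/12.png

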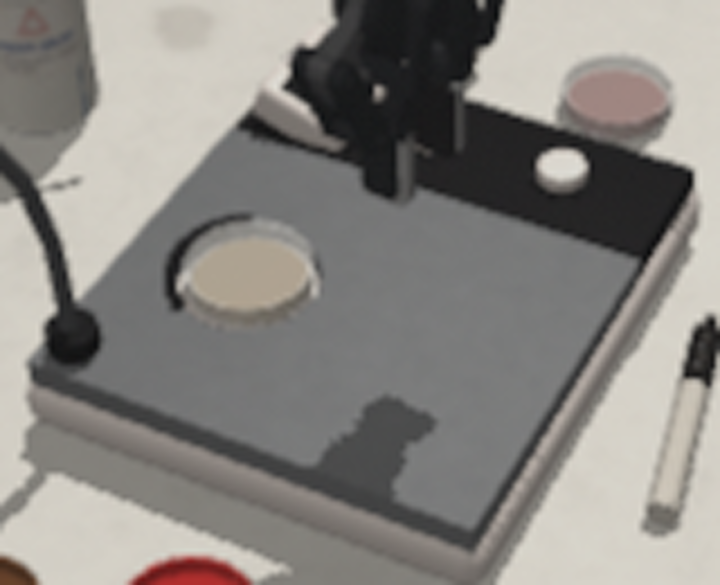

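View pics/12t.png

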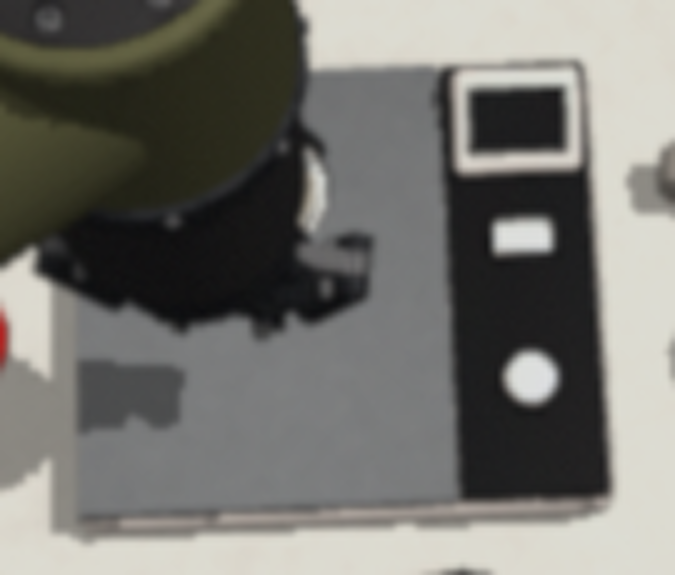

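The dish now lies concentric in the well, at crop (250,275), with even white crescents of the well's floor left and right. I'll measure it against the well, then close the fingers for pressing.

```bash
python3 -c "
from h import *
a=cv2.imread('pics/12.png')
for z,col in((.054,(0,255,0)),(.060,(0,0,255))):
  pts=[]
  for t in np.linspace(0,2*np.pi,60):
    p=proj('scene',(.621+.031*np.cos(t),.1025+.031*np.sin(t),z));pts.append((p-[235,145]+.5)*4.5-.5)
  cv2.polylines(a,[np.int32(pts)],True,col,1)
cv2.imwrite('pics/12o.png',cv2.resize(a[190:350,140:360],None,fx=3,fy=3))
delta((.621,.1025,.13),-6.1)"
```

```text
t 11.7 pos [0.5246 0.1128 0.1302] yaw -6.11 F [-0.46  0.93 -0.07] w 0.352
DELTA [0.097 0.    0.   ] turn -0.01
```

View pics/12o.png

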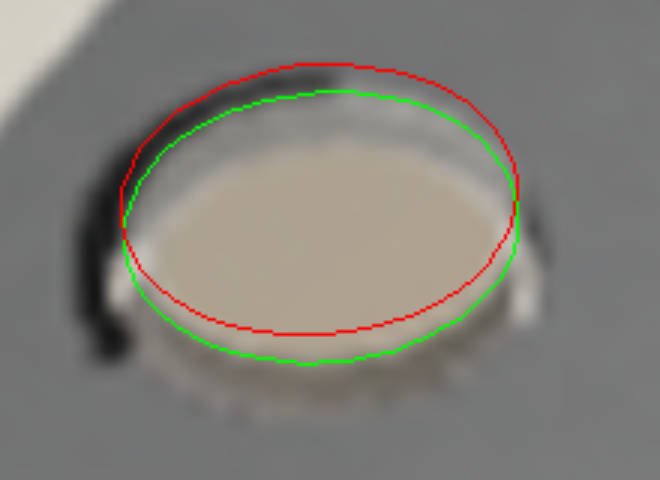

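The rim matches the drawn z = 0.054 circle (green), so the dish is in and flat. Next I shut the fingers and move over its centre.

Call:
move_arm([
  [[0.015,0,0.0],0],
  [[0.035,0,0],0],
  [[0.055,0,0],0],
  [[0.075,0,0],0],
  [[0.09,0,0],0],
  [[0.097,0,0],0],
  [[0.097,0,0],0],
  [[0.097,0,0],0],
], gripper=0.0)

```text
time_s: 12.5
position: [0.6203, 0.1025, 0.1292]
ee_rot: [[0.994, -0.003, 0.106], [-0.106, 0.001, 0.994], [-0.003, -1.0, 0.001]]
force: [0.3, 0.2, 0.5]
width: 0.0
```

```bash
python3 look.py 13; python3 -c "
from h import *
delta((.621,.1025,.075),-6.1)
s=read_state();print(((proj('scene',s['position'])-[235,145]+.5)*4.5-.5))"
```

```text
t 12.55 pos [0.6204 0.1026 0.1297] yaw -6.1 F [-0.51  0.19  0.15] w -0.0
DELTA [ 0.0007  0.0547 -0.0001] turn 0.0
[237.81587454 142.77499921]
```

View pics/13.png

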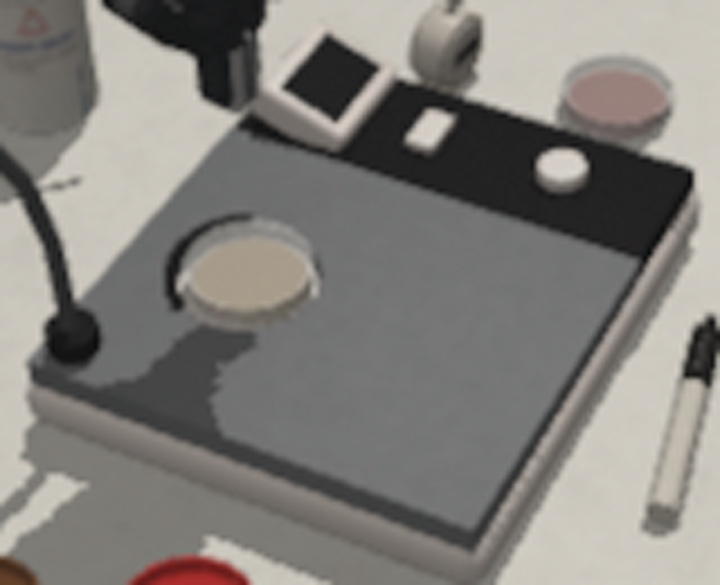

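Tips are at crop (235,105). The projected TCP is at (238,143), so even shut the tips sit about 18–19 mm behind it. I expect contact at TCP z ≈ 0.035.

Call:
move_arm([
  [[0.0005,0.02,0.0],0],
  [[0.0005,0.045,0],0],
  [[0.0005,0.065,0],0],
  [[0.0005,0.078,0],0],
  [[0.0005,0.084,0],0],
  [[0.0005,0.087,0],0],
  [[0.0005,0.088,0],0],
  [[0.0005,0.088,0],0],
])

```text
time_s: 13.35
position: [0.6211, 0.1028, 0.0426]
ee_rot: [[0.994, -0.001, 0.106], [-0.106, 0.002, 0.994], [-0.001, -1.0, 0.002]]
force: [0.3, -1.0, 0.4]
width: 0.003
```

```bash
python3 look.py 14; python3 -c "
from h import *
delta((.621,.1025,.036),-6.1)"
```

```text
t 13.4 pos [0.6212 0.1028 0.0427] yaw -6.09 F [-0.28  0.3  -0.41] w 0.002
DELTA [-0.0001  0.0067 -0.0004] turn 0.01
```

View pics/14.png

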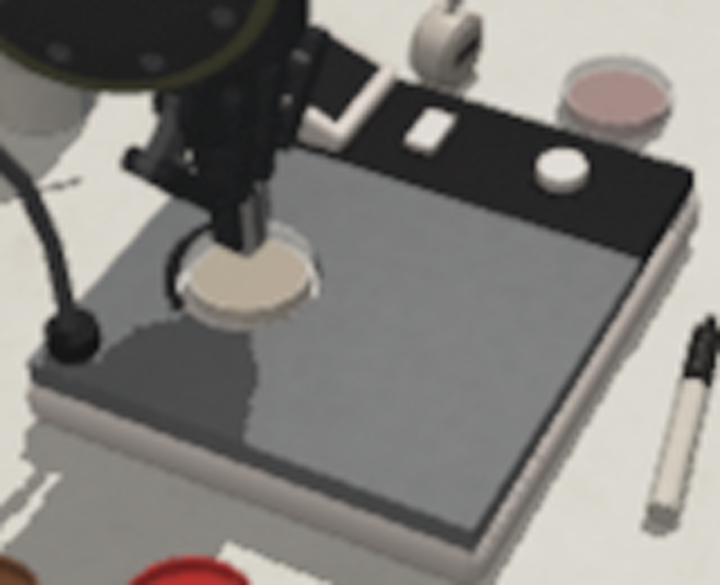

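Call:
move_arm([
  [[0,0.002,0],0],
  [[0,0.004,0],0],
  [[0,0.005,0],0],
  [[0,0.005,0],0],
])

```text
time_s: 13.8
position: [0.621, 0.1028, 0.0374]
ee_rot: [[0.994, -0.002, 0.106], [-0.106, 0.002, 0.994], [-0.002, -1.0, 0.002]]
force: [0.3, 0.0, -0.1]
width: -0.001
```

Call:
move_arm([
  [[0,0.0005,0],0],
  [[0,0.001,0],0],
  [[0,0.0015,0],0],
  [[0,0.0015,0],0],
])

```text
time_s: 14.2
position: [0.621, 0.1028, 0.0358]
ee_rot: [[0.994, -0.002, 0.106], [-0.106, 0.002, 0.994], [-0.002, -1.0, 0.002]]
force: [-0.4, 0.5, -0.6]
width: 0.005
```

Call:
move_arm([
  [[0,0.0005,0],0],
  [[0,0.001,0],0],
  [[0,0.0015,0],0],
  [[0,0.0015,0],0],
])

```text
time_s: 14.6
position: [0.6209, 0.1028, 0.0342]
ee_rot: [[0.994, -0.002, 0.106], [-0.106, 0.002, 0.994], [-0.002, -1.0, 0.002]]
force: [-0.1, -0.3, 0.3]
width: -0.003
```

Call:
move_arm([
  [[0,0.0005,0],0],
  [[0,0.001,0],0],
  [[0,0.001,0],0],
])

```text
time_s: 14.9
position: [0.6208, 0.1028, 0.0331]
ee_rot: [[0.994, -0.002, 0.106], [-0.106, 0.002, 0.994], [-0.002, -1.0, 0.002]]
force: [0.2, 0.2, -0.2]
width: 0.001
```

Call:
move_arm([
  [[0,0.0005,0],0],
  [[0,0.001,0],0],
  [[0,0.001,0],0],
])

```text
time_s: 15.2
position: [0.6208, 0.1027, 0.032]
ee_rot: [[0.994, -0.002, 0.106], [-0.106, 0.002, 0.994], [-0.002, -1.0, 0.002]]
force: [0.2, -0.3, 0.3]
width: 0.004
```

Call:
move_arm([
  [[0,0.0005,0],0],
  [[0,0.001,0],0],
  [[0,0.001,0],0],
])

```text
time_s: 15.5
position: [0.6209, 0.1028, 0.0312]
ee_rot: [[0.994, -0.002, 0.106], [-0.106, 0.002, 0.994], [-0.002, -1.0, 0.002]]
force: [0.4, 0.2, 1.1]
width: -0.001
```

Call:
move_arm([
  [[0,0.0005,0],0],
  [[0,0.001,0],0],
  [[0,0.001,0],0],
])

```text
time_s: 15.8
position: [0.6209, 0.1027, 0.0303]
ee_rot: [[0.994, -0.002, 0.106], [-0.106, 0.002, 0.994], [-0.002, -1.0, 0.002]]
force: [-0.4, 0.5, 1.8]
width: 0.001
```

Call:
move_arm([
  [[0,0.0005,0],0],
  [[0,0.001,0],0],
  [[0,0.001,0],0],
])

```text
time_s: 16.1
position: [0.6209, 0.1028, 0.0293]
ee_rot: [[0.994, -0.002, 0.106], [-0.106, 0.002, 0.994], [-0.002, -1.0, 0.002]]
force: [-2.5, -0.3, 2.5]
width: -0.003
```

Call:
move_arm([
  [[0,0.0005,0],0],
  [[0,0.001,0],0],
  [[0,0.001,0],0],
])

```text
time_s: 16.4
position: [0.6209, 0.1027, 0.0284]
ee_rot: [[0.994, -0.002, 0.106], [-0.106, 0.002, 0.994], [-0.002, -1.0, 0.002]]
force: [-2.7, -0.3, 3.0]
width: -0.001
```

Call:
move_arm([
  [[0,0.0005,0],0],
  [[0,0.0008,0],0],
  [[0,0.0008,0],0],
])

```text
time_s: 16.7
position: [0.6209, 0.1027, 0.0284]
ee_rot: [[0.994, -0.001, 0.106], [-0.106, 0.002, 0.994], [-0.002, -1.0, 0.002]]
force: [-4.0, -0.1, 7.8]
width: -0.002
```

The force jumped to 7.8 N with no further travel, so the plate is on its stop and the count is made. Now I release straight up.

Call:
move_arm([
  [[0,-0.002,0],0],
  [[0,-0.005,0],0],
  [[0,-0.01,0],0],
  [[0,-0.025,0],0],
  [[0,-0.05,0],0],
  [[0,-0.08,0],0],
  [[0,-0.1,0],0],
  [[0,-0.1,0],0],
])

```text
time_s: 17.5
position: [0.6231, 0.1029, 0.1338]
ee_rot: [[0.994, 0.006, 0.106], [-0.106, 0.004, 0.994], [0.005, -1.0, 0.004]]
force: [0.9, 0.7, 1.1]
width: 0.003
```

```bash
python3 look.py 15; python3 -c "
from h import *
a=cv2.imread('pics/15.png')
cv2.imwrite('pics/15z.png',cv2.resize(a[190:350,140:360],None,fx=3,fy=3))
delta((.516,-.028,.11),-6.1)"
```

```text
t 17.55 pos [0.6222 0.1029 0.1313] yaw -6.08 F [-0.51  0.13 -1.32] w -0.002
DELTA [-0.0918  0.0206 -0.1415] turn 0.02
```

View pics/15z.png

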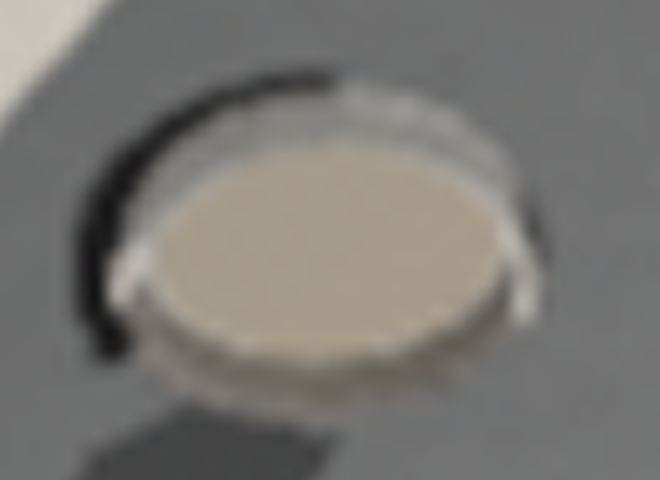

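The dish is still flat and centred after the press. Next is the zero key.

Call:
move_arm([
  [[-0.015,0,-0.02],0],
  [[-0.035,0,-0.05],0],
  [[-0.055,0,-0.08],0],
  [[-0.07,0,-0.11],0],
  [[-0.085,0.01,-0.13],0],
  [[-0.092,0.015,-0.1415],0],
  [[-0.092,0.02,-0.1415],0],
  [[-0.092,0.02,-0.1415],0],
])

```text
time_s: 18.35
position: [0.5155, -0.0278, 0.1096]
ee_rot: [[0.994, 0.001, 0.106], [-0.106, 0.003, 0.994], [0.001, -1.0, 0.003]]
force: [-0.6, -0.1, -0.1]
width: -0.004
```

```bash
python3 -c "
from h import *
delta((.516,-.028,.045),-6.1)"
```

```text
t 18.35 pos [ 0.5155 -0.0278  0.1096] yaw -6.09 F [-0.56 -0.06 -0.11] w -0.004
DELTA [ 0.0004  0.0646 -0.0004] turn 0.01
```

Call:
move_arm([
  [[0,0.015,0],0],
  [[0,0.03,0],0],
  [[0,0.045,0],0],
  [[0,0.055,0],0],
  [[0,0.062,0],0],
  [[0,0.066,0],0],
  [[0,0.068,0],0],
  [[0,0.068,0],0],
])

```text
time_s: 19.15
position: [0.5158, -0.0276, 0.0418]
ee_rot: [[0.994, 0.002, 0.106], [-0.106, 0.003, 0.994], [0.001, -1.0, 0.003]]
force: [0.2, -0.6, 0.0]
width: 0.002
```

```bash
python3 look.py 16; python3 -c "
from h import *
a=read_camera('top')[130:245,235:370,::-1]
cv2.imwrite('pics/16t.png',cv2.resize(a,None,fx=5,fy=5,interpolation=2))
delta((.516,-.028,.032),-6.1)"
```

```text
t 19.25 pos [ 0.516  -0.0276  0.0422] yaw -6.09 F [0.57 0.62 0.21] w -0.003
DELTA [ 0.      0.0102 -0.0005] turn 0.01
```

View pics/16.png

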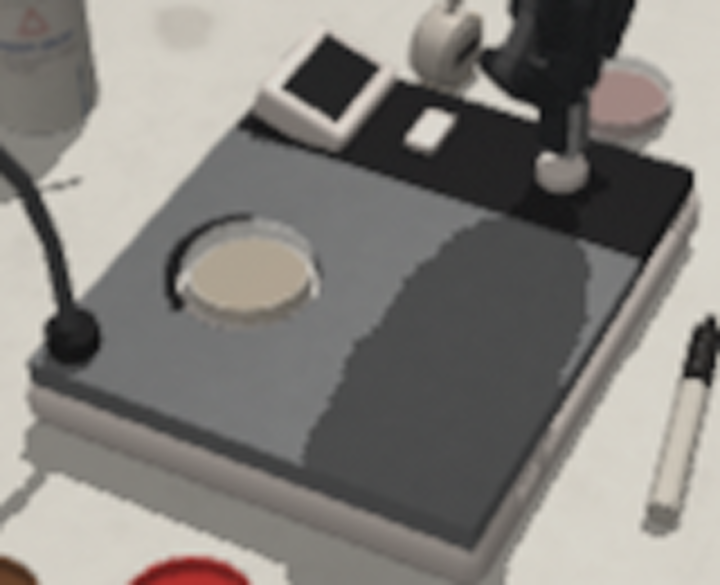

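View pics/16t.png

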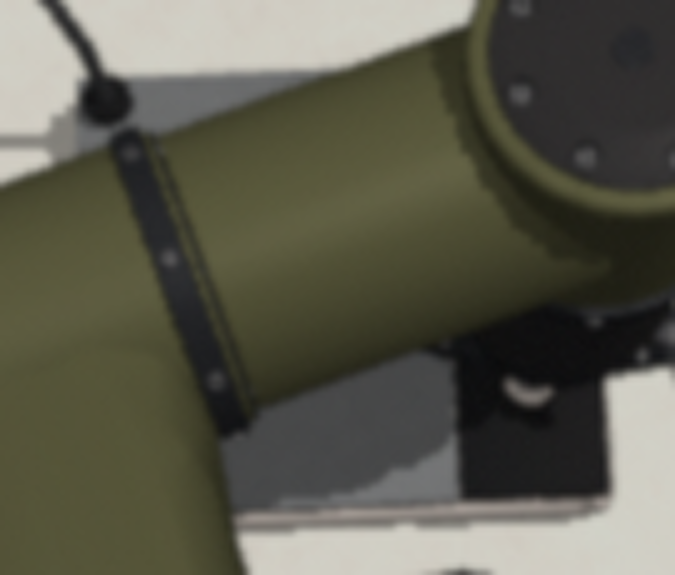

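The tips are over the zero key at scene crop (562,165), and the lamp key is clear at (432,130). Pressing.

Call:
move_arm([
  [[0,0.003,0],0],
  [[0,0.006,0],0],
  [[0,0.009,0],0],
  [[0,0.009,0],0],
])

```text
time_s: 19.65
position: [0.5156, -0.0276, 0.0325]
ee_rot: [[0.994, 0.001, 0.106], [-0.106, 0.003, 0.994], [0.001, -1.0, 0.003]]
force: [0.4, -0.1, -0.0]
width: 0.001
```

Call:
move_arm([
  [[0,0.001,0],0],
  [[0,0.002,0],0],
  [[0,0.003,0],0],
  [[0,0.003,0],0],
])

```text
time_s: 20.05
position: [0.5158, -0.0276, 0.0297]
ee_rot: [[0.994, 0.002, 0.106], [-0.106, 0.003, 0.994], [0.001, -1.0, 0.003]]
force: [-0.6, -0.8, 2.4]
width: 0.0
```

Call:
move_arm([
  [[0,0.001,0],0],
  [[0,0.0015,0],0],
  [[0,0.002,0],0],
  [[0,0.002,0],0],
])

```text
time_s: 20.45
position: [0.5158, -0.0276, 0.0278]
ee_rot: [[0.994, 0.002, 0.106], [-0.106, 0.003, 0.994], [0.001, -1.0, 0.003]]
force: [-1.6, 0.0, 3.2]
width: -0.002
```

Call:
move_arm([
  [[0,0.0007,0],0],
  [[0,0.0014,0],0],
  [[0,0.002,0],0],
  [[0,0.002,0],0],
])

```text
time_s: 20.85
position: [0.5158, -0.0276, 0.0267]
ee_rot: [[0.994, 0.002, 0.106], [-0.106, 0.003, 0.994], [0.002, -1.0, 0.003]]
force: [-5.1, 1.2, 8.7]
width: -0.003
```

The zero key is fully down: 8.7 N after about 5 mm of travel. Releasing.

Call:
move_arm([
  [[0,-0.003,0],0],
  [[0,-0.008,0],0],
  [[0,-0.015,0],0],
  [[0,-0.03,0],0],
  [[0,-0.05,0],0],
  [[0,-0.08,0],0],
  [[0,-0.1,0],0],
  [[0,-0.11,0],0],
])

```text
time_s: 21.65
position: [0.5166, -0.0279, 0.14]
ee_rot: [[0.994, 0.006, 0.106], [-0.106, 0.003, 0.994], [0.005, -1.0, 0.004]]
force: [0.3, -0.0, 0.5]
width: 0.005
```

Call:
move_arm([
  [[-0.01,0,0],0],
  [[-0.02,0,0],0],
  [[-0.03,0,0],0],
  [[-0.03,0,0],0],
  [[-0.03,0,0],0],
])

```text
time_s: 22.15
position: [0.4863, -0.0246, 0.1395]
ee_rot: [[0.994, 0.006, 0.105], [-0.105, 0.004, 0.994], [0.005, -1.0, 0.004]]
force: [0.5, -0.9, 0.7]
width: -0.003
```

```bash
python3 look.py 17; python3 -c "
from h import *
a=read_camera('scene')[:,:,::-1]
cv2.imwrite('pics/17f.png',a)
delta((.516,-.028,.032),-6.1)"
```

```text
t 22.25 pos [ 0.4867 -0.0247  0.1395] yaw -6.07 F [-0.6  -0.11 -0.03] w -0.001
DELTA [ 0.0289  0.1077 -0.0006] turn 0.03
```

View pics/17.png

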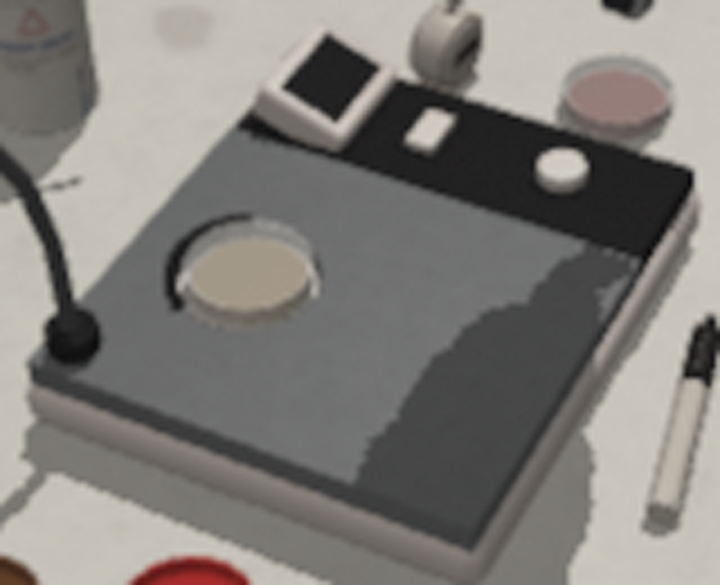

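View pics/17f.png

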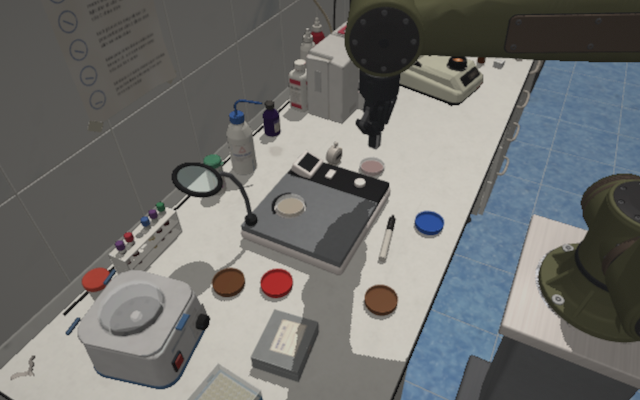

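The last look shows the dish flat in the well (crop 250,275) and the zero key back up (562,168). The lamp key, tally counter, spare dish, marker and look-alikes are where they were, and the arm is clear. Handing in.

```bash
python3 -c "
from station import *
print(finish_job())"
```

```text
the job is handed in; nothing more can be done
None
```

The job is done and handed in at about 22 s of the 54 s allowed; no verdict was reported.

- **Dish:** I pushed the cream dish into the well with the fingers set 30 mm apart as a fork. In the scene picture its rim matches a circle drawn at z = 54 mm around the well's centre, so it is in and flat.
- **Test count:** I pressed the middle of the dish with the fingers shut. It gave about 3.4 mm, then the force jumped to 7.8 N with no further travel, so the plate was on its stop. I then let it back up.
- **Zero key:** I pressed it about 5 mm, until the force reached 8.7 N, then released it. The last picture shows it back up.
- **Everything else:** the lamp key, spare dish, tally counter, marker and look-alikes look unmoved in the last scene picture, and the arm is clear of everything.

**What disagreed:** the fingertips stand about 22 mm behind the stated TCP, even when shut. I saw this in the pictures and confirmed it with a light touch on the deck (4.7 N). My first approach therefore passed just above the dish without moving it. I corrected all heights after that. I read no count off the display, so the count and its clearing rest on travel and force alone.

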